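# Pull the flat battery off the handheld tester and put it on charge

## Robot

A 6-joint arm with a two-finger parallel gripper is mounted at the origin on a cart in front of the work surface, level with it; the furniture and walls round the work are solid. World frame = base frame: x ahead of the robot, y to its left, z up, the work surface at z = 0. Lengths are in m, angles in rad, forces in N, time in s.
With the tool pointing down it reaches from about 0.25 to 0.775 m from the base axis. Payload 4 kg.
Tool frame: the origin (TCP) lies midway between the tips of the shut fingers; the grasp point (between the pads) lies 19 mm behind it (robot.tcp_to_grasp is the z of the grasp point in the tool frame, in m); z points along the fingers, y is the line along which they close (so a half turn about z gives the same grasp; the last joint's range is limited). The gripper opens to 94 mm and grips with 3 to 60 N. Pads are 16 mm wide; open, the fingers measure 119 mm over their backs; the gripper's body (75 mm by 177 mm) begins 78 mm behind the grasp point.
Start: joints at [-1.36, 0.087, 1.371, -0, 1.684, -0.103], TCP at [0.17, -0.523, 0.206] pointing down, gripper open.
Joint ranges: [-3.1, 3.1], [-0.76, 2.03], [0.27, 2.55], [-1.08, 4.22], [0.17, 2.65], [-2.57, 2.57]. Speed limits (rad/s): [2.79, 2.79, 3.14, 3.14, 3.14, 3.14].

## Interface

Orientations are given as [roll, pitch, yaw] about the fixed x, y, z axes, in that order (R = Rz(yaw) Ry(pitch) Rx(roll)).
In Python, from bench import robot gives the robot as it stands. The module is installed in compiled form; this text tells all that it offers.
- The arm moves only by the tool move_arm, never from a script. Its argument "motion" is one flat list of numbers, 7 for each row, row after row: the turn, a rotation vector about the tool's x, y, z in units of 45 degrees (1.0 is 45 degrees), then the shift along the tool's x, y, z in units of 100 mm (1.0 is 100 mm), then the opening, from 0 (shut) to 1 (fully open). A call has 1 to 12 rows; each row shifts and turns the commanded pose from where the row before left it, along the tool's axes as they then stand; what a row does not reach is not made up. A row lasts 1/12 s, in which the tool goes at most 41.7 mm and 7.16 degrees, less where a joint would pass 70% of its speed; a pose out of reach is approached as far as the arm can. A call with a number of a shift or a turn outside -1 to 1 is refused whole. A call with a gripper value outside its range is refused whole. The fingers move at their own pace and stop on an object; the grip force is fixed at half the most. Time passes only in rows, so rows that do not move let the fingers close. It gives the time, the measured TCP pose, the force, the opening and the grip force at its end, in the units of the state.
- robot.get_obs(): the state, without advancing time (a new reading comes with each control period).
- robot.snapshot(name): name is "scene" or "side" or "wrist"; returns the picture (400x640x3 uint8, red, green, blue); there is no depth.
- robot.get_calibration(name): a dict with "fx", "fy", "cx", "cy" (pixels), "R" (3x3) and "t" (3): a world point X has camera coordinates R X + t. Camera axes: x right, y down, z forward; pixel columns grow to the right and rows downward; lengths in m; the calibration is good to about 2 mm. A picture is of the moment at which its call begins: read the wrist's pose just before it. get_calibration takes no time and is no camera call; for the wrist camera it gives the pose at the moment of the call.
- robot.close_job(): hands the job in; it is judged then, once.
The state is a dict: "time": time; "joint_positions": joint angles; "qvel": joint speeds; "joint_torque": joint torques, N m; "tool_pos": TCP position; "ee_rot": TCP orientation; "wrist_force": force on the tool from outside, world axes, zero at the start; "wrist_torque": the same for the moment, N m; "width": finger opening in m; "finger_force": force on a finger pad.
Only numpy, scipy, OpenCV 4.12 (cv2) and the standard library are available. Lean on these libraries where they do the work, as an engineer would, in place of code of your own. Each camera call takes 0.05 s, during which the arm holds its last target. There are 200 camera calls.

## Task

The battery pack on the handheld tester is flat. Pick the tester up by its pack and lay it flat in the bench cradle, shoulders behind the two upright cheeks, so that the cradle holds it while you pull the pack straight off against its snap. Put that pack on charge in the one free well: press its tongue gently against the sprung contact block, without driving the block to its end, then let the tail down behind the front stops so that it lies flat with the contacts pressed. Leave the tester lying in the cradle, and do not shift the packs on charge or the loose things around.

Things in the scene. Friction and masses are not known exactly. Their poses are not given: they have to be found in the camera images.
- tester: Handheld tester lying screen up: dark grey body, orange rubber corners, 110 long x 72 wide x 38 high, about 200 g without its pack. Origin: on the underside, in the middle of its flat shoulder face (the end that carries the pack); x runs along the body away from the pack, z up. Loose: it follows any pull on the pack unless it is braced.
- tester_shoulder (a point): Mouth of the socket in the shoulder face, 15 mm above the tester's origin. The socket, 29 wide x 15 high x 32 deep, takes the pack's tongue. Two sprung balls in it snap into the tongue's notches: a straight pull of 12 to 25 N lets go within the first 6 mm, then the pack slides with 1 to 4 N and is out after 30 mm.
- tester_tail (a point): Middle of the tester's far end (with two round connectors), 110 mm along x from its origin, 15 mm above its underside.
- pack: The flat battery: black block 84 long (x) x 44 wide (y) x 30 high, blue and white label, about 220 g. Origin: middle of the block's underside; x points to the tongue, z up. Fitted, its x axis lies along the tester's, its origin 42.5 mm before the tester's origin. Grip it across its width 10 mm behind its origin with 60 N or more, fingertips 11 mm above its underside.
- pack_tip (a point): End of the pack's grey tongue (30 long, 28 wide, 14 high, out of the +x end at mid height): x = 72 mm, 15 mm above the underside.
- cradle: Bench cradle fixed to the desk: grey metal plate, top 8 mm up, x = -16 to 172 mm, 108 wide, with two dark upright cheeks, 12 thick (x = -12 to 0), 32 high above the plate, 54 mm apart: the pack passes between them, the tester's shoulders do not. Origin: at desk height, midway between the cheeks' inner faces; the tester lies to +x, its x axis along the cradle's.
- cradle_bed (a point): Middle of the cradle's bed, on the plate at x = 80 mm. Side rails (x = 42 to 134 mm) rise 20 mm from the plate, 82 mm apart; an end lip 14 mm high starts at x = 155 mm. So the tester's origin may lie anywhere from x = 0 to 44 mm in the cradle.
- well_a: One of three identical charging wells side by side on the charger's grey rail, parallel, 88 mm apart; which stands where varies. Fixed. Occupied by pack_a. Same make as well_c. In all of them the floor, rims, stops and contact tower form one tray, clamped on the well's base through slotted ears anywhere within 14 mm before or behind its middle.
- well_b: The second identical charging well, occupied by pack_b; see well_a and well_c.
- well_c: The base of the free well (lamp dark where the others glow amber). Origin 6 mm above the desk; x points to the contact tower. With the tray in mid slot the seated pack's origin is over it; the tray may be clamped up to 14 mm along +x or -x, which this pose does not tell: see or feel it. Floor 6 mm above the origin; side rims 13 mm above it, bevelled, 51 to 55 apart; front stops 17 mm above it.
- contact_c (a joint): Travel (m) of the free well's sprung cream contact block, 0 out to 0.010 at its end (+x). Its face is 10 to 44 mm above the well's origin and, when out, 110.5 mm from the front stops' inner faces (x = 68 and -42.5 mm with the tray in mid slot): a pack, 114 mm long, must push it back (3 N to begin, 0.6 N more per mm) before its tail goes down behind the stops. Seated: about 0.004.
- valve_voltmeter: Tall grey meter behind the work, fixed: 122 wide, front face 53 mm before its origin (knobs 26 mm further), 240 mm high. Keep the tester and the arm clear of it.
- pack_a: A pack of the same make on charge in well_a; not to be moved.
- pack_b: A pack of the same make on charge in well_b; not to be moved.
- tape_roll: Black tape roll 62 mm across, 19 high, bystander.
- loupe: Black eye loupe 37 mm across, 34 high, bystander.
- pliers_black: Black pliers 141 mm long, bystander.
- screw_jar: Clear jar of screws 52 mm across, 49 high, bystander.

How it is judged:
By the outcome, as a careful person would: the job done as asked, in the order asked, and still so for the second after the job is handed in, with the robot touching nothing.
It also fails if it takes over 51 s, if anything falls off the work surface, if the arm or the gripper's body presses on something with over 40 N, if the wrist force passes 120 N, or if a joint passes its speed limit or range.

## Working session

There is one attempt and no reset: what is moved stays moved. The work goes in short steps, Python scripts to look and compute and a tool call to move; the robot and the scene stay as the last step left them, time stands still between calls to the robot, and variables do not carry over. Pictures are saved under pics/ and viewed, at most 10 in all, crops included, and the job is handed in when it is done.

Besides the shell and the picture viewer there is one more tool, called after "Request:" by a JSON object that holds its "method" and its "body", one argument or row to a line. move_arm: Moves the arm, as the interface text tells. Shifts and turns lie within -1 to 1; 1 stands for 100 mm of shift or 45 degrees of turn. Its arguments: {"type":"object","properties":{"motion":{"type":"array","items":{"type":"number"}}},"required":["motion"]}

```bash
mkdir -p pics
cat > h.py <<'E'
import numpy as np, cv2
from bench import robot
def ray(c,u,v):
    d=np.array([(u-c['cx'])/c['fx'],(v-c['cy'])/c['fy'],1.]); R=np.array(c['R']);t=np.array(c['t'])
    return -R.T@t, R.T@d
def onz(c,u,v,z):
    o,d=ray(c,u,v); return o+d*(z-o[2])/d[2]
def proj(c,X):
    p=np.array(c['R'])@np.array(X)+np.array(c['t']); return c['fx']*p[0]/p[2]+c['cx'], c['fy']*p[1]/p[2]+c['cy']
E
python3 - <<'E'
from h import *
for n in ['scene','side','wrist']:
    c=robot.get_calibration(n); im=robot.snapshot(n); np.save(f'pics/{n}0.npy',im)
    cv2.imwrite(f'pics/{n}0.png',cv2.cvtColor(im,cv2.COLOR_RGB2BGR))
    R=np.array(c['R']);print(n,c['fx'],-R.T@np.array(c['t']),R[2])
o=robot.get_obs();print(o);print(robot.tcp_to_grasp)
E
```

```text
scene 463.00771894119913 [-0.01714056 -0.57051939  1.1675447 ] [ 0.39573244  0.48364362 -0.780695  ]
side 452.1415139630566 [0.39557249 1.52652318 0.55523948] [ 0.10333741 -0.93791851 -0.33110459]
wrist 308.31203930735995 [ 0.23401014 -0.50232654  0.38428088] [-0.22525429 -0.0710445  -0.97170633]
{'time': 0.15, 'joint_positions': array([-1.36009852e+00,  8.77752417e-02,  1.37188800e+00,  1.04206449e-06,
        1.68361122e+00, -1.03126323e-01]), 'qvel': array([ 0.00095636, -0.00203177, -0.00398653,  0.00042713, -0.00023869,
       -0.00021928]), 'joint_torque': array([ 2.31549224e-03, -3.40641761e+01, -3.02793002e+01,  7.19202915e-02,
        3.04957107e-02, -1.09379416e-04]), 'tool_pos': array([ 0.16967749, -0.52272894,  0.20458821]), 'ee_rot': array([-3.13991989e+00, -1.74160850e-04,  3.13824101e-01]), 'wrist_force': array([0.5965083 , 0.04768279, 0.38901296]), 'wrist_torque': array([-0.01322565, -0.01227218,  0.0211207 ]), 'finger_force': 0.0, 'width': 0.09401860438522333}
-0.0188
```

View pics/scene0.png

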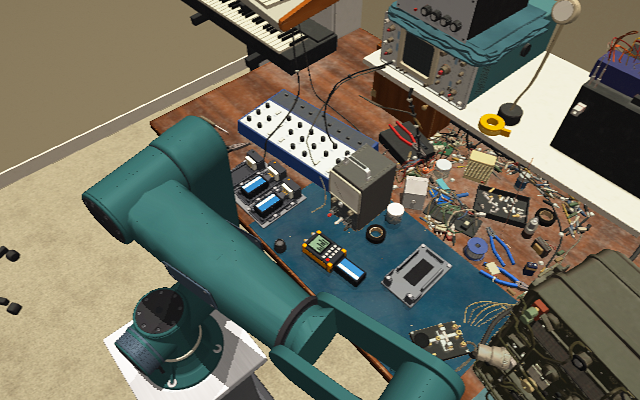

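View pics/side0.png

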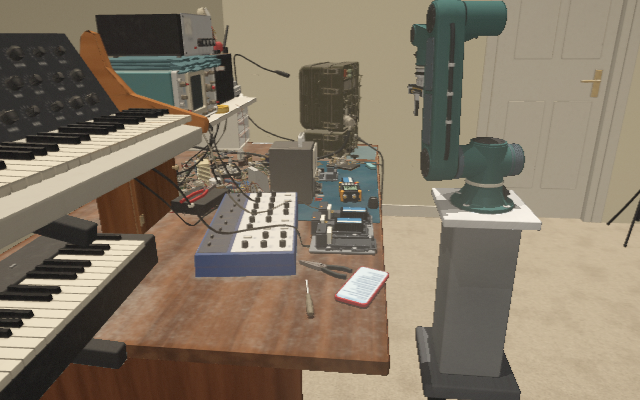

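The scene view shows the tester at (330,255), with the cradle at (417,275), the wells near (268,195) and the voltmeter at (362,185). I'll zoom in.

Run:
```python
from h import *
a=cv2.imread('pics/scene0.png')
b=cv2.resize(a[140:310,225:460],None,fx=3.4,fy=3.4,interpolation=cv2.INTER_CUBIC); cv2.imwrite('pics/crop0.png',b)
c=robot.get_calibration('scene')
for n,u,v,z in [('testerA',330,255,.035),('pack',352,272,.03),('cradle',417,275,.008),('w',255,186,.04),('w2',268,203,.04)]: print(n,onz(c,u,v,z).round(3))
```

```text
testerA [ 0.458 -0.056  0.035]
pack [ 0.469 -0.135  0.03 ]
cradle [ 0.611 -0.254  0.008]
w [0.445 0.291 0.04 ]
w2 [0.435 0.208 0.04 ]
```

View pics/crop0.png

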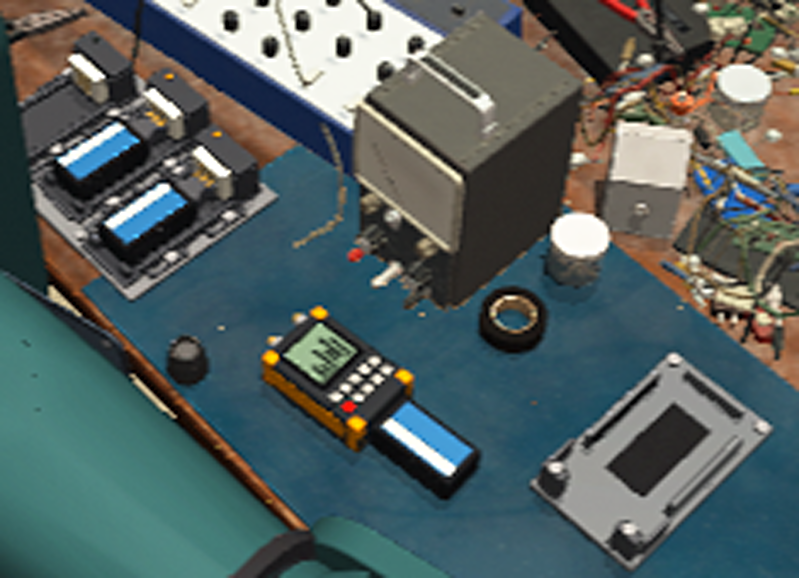

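Request:
{"method": "move_arm", "body": {
  "motion": [0, 0, 0, 0.294, -0.205, -0.08, 1, 0, 0, 0, 0.294, -0.205, -0.08, 1, 0, 0, 0, 0.294, -0.205, -0.08, 1, 0, 0, 0, 0.294, -0.205, -0.08, 1, 0, 0, 0, 0.294, -0.205, -0.08, 1, 0, 0, 0, 0.294, -0.205, -0.08, 1, 0, 0, 0, 0.294, -0.205, -0.08, 1, 0, 0, 0, 0.294, -0.205, -0.08, 1, 0, 0, 0, 0.294, -0.205, -0.08, 1, 0, 0, 0, 0.294, -0.205, -0.08, 1, 0, 0, 0, 0.294, -0.205, -0.08, 1, 0, 0, 0, 0.294, -0.205, -0.08, 1]
}}

```text
time: 1.15
tool_pos: [0.43, -0.1785, 0.3017]
ee_rot: [3.142, 0.0, 0.314]
wrist_force: [-0.1, -0.7, 0.1]
width: 0.0939
finger_force: 0.0
```

Request:
{"method": "move_arm", "body": {
  "motion": [0, 0, -0.15, 0, 0, 0, 1, 0, 0, -0.15, 0, 0, 0, 1, 0, 0, -0.15, 0, 0, 0, 1, 0, 0, -0.15, 0, 0, 0, 1, 0, 0, -0.15, 0, 0, 0, 1, 0, 0, -0.15, 0, 0, 0, 1, 0, 0, -0.15, 0, 0, 0, 1, 0, 0, -0.15, 0, 0, 0, 1, 0, 0, -0.15, 0, 0, 0, 1, 0, 0, -0.15, 0, 0, 0, 1, 0, 0, -0.15, 0, 0, 0, 1, 0, 0, 0, 0, 0, 0, 1]
}}

```text
time: 2.15
tool_pos: [0.4293, -0.1802, 0.3011]
ee_rot: [-3.141, -0.0, 1.612]
wrist_force: [0.0, -0.3, 0.5]
width: 0.0938
finger_force: 0.0
```

```bash
cat >> h.py <<'E'
def snap(n,f):
    c=robot.get_calibration(n); im=robot.snapshot(n)
    cv2.imwrite(f'pics/{f}.png',cv2.cvtColor(im,cv2.COLOR_RGB2BGR)); return c,im
E
python3 - <<'E'
from h import *
import pickle
c,im=snap('wrist','w1'); pickle.dump(c,open('pics/w1.pkl','wb'))
c,im=snap('scene','s1'); 
o=robot.get_obs();print(o['time'],o['tool_pos'],o['ee_rot'],o['joint_positions'])
E
```

```text
2.25 [ 0.42932198 -0.18021744  0.30119689] [-3.14118553e+00 -2.04227614e-04  1.60667296e+00] [-5.19264731e-01 -9.99771331e-02  1.36885042e+00 -4.29731755e-05
  1.87317300e+00 -5.55154191e-01]
```

View pics/w1.png

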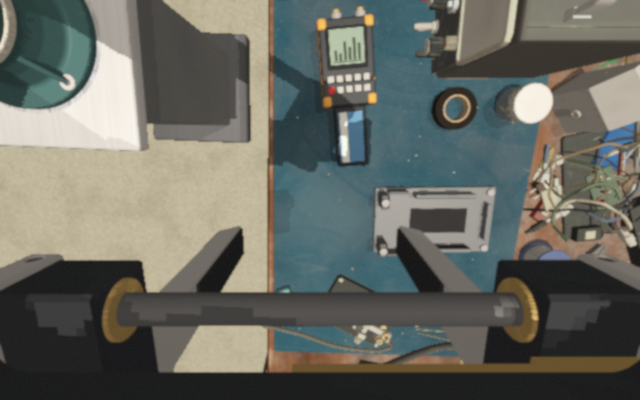

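The wrist view shows the tester at (348,65), with the pack at (352,135), the cradle plate at (375–495,187–255) and the cheeks at (383,200) and (383,248).

```bash
cat > m.py <<'E'
from h import *
import pickle
c=pickle.load(open('pics/w1.pkl','rb')); im=cv2.imread('pics/w1.png'); hsv=cv2.cvtColor(im,cv2.COLOR_BGR2HSV)
def comps(m,amin,roi):
    mm=np.zeros_like(m); x0,y0,x1,y1=roi; mm[y0:y1,x0:x1]=m[y0:y1,x0:x1]
    cs,_=cv2.findContours(mm,cv2.RETR_EXTERNAL,cv2.CHAIN_APPROX_NONE); return [k for k in cs if cv2.contourArea(k)>=amin]
def rect(k,z):
    P=np.array([onz(c,p[0][0],p[0][1],z)[:2]*1000 for p in k],np.float32); return cv2.minAreaRect(P)
print('orange')
for k in comps(cv2.inRange(hsv,(8,150,120),(28,255,255)),8,(300,0,400,120)): 
    (x,y),s,a=rect(k,.038);print(np.round([x,y,*s,a],1))
print('label blue+white')
for k in comps(cv2.inRange(hsv,(98,90,110),(112,255,255)),15,(325,100,380,170)): print('b',rect(k,.03))
# pack incl. black: not mat
mat=cv2.inRange(hsv,(95,100,40),(112,255,110))
b=im.astype(int); 
grey=((b.max(2)-b.min(2)<25)&(b.max(2)>90)).astype(np.uint8)*255
g=cv2.morphologyEx(grey,cv2.MORPH_CLOSE,np.ones((9,9)))
for k in comps(g,800,(365,180,505,262)): print('plate',rect(k,.008))
dark=((b.max(2)<55)).astype(np.uint8)*255
for k in comps(dark,60,(365,180,505,262)): print('dark',rect(k,.008),cv2.boundingRect(k))
for k in comps(dark,100,(320,100,385,170)): print('packdark',rect(k,.03),cv2.boundingRect(k))
cr=np.vstack([np.hstack([im[100:180,320:420],im[180:260,380:480]])]); cv2.imwrite('pics/c1.png',cv2.resize(im[0:265,310:510],None,fx=3,fy=3,interpolation=cv2.INTER_CUBIC)[0:600*2:1][:795][:, :600])
cv2.imwrite('pics/c1.png',cv2.resize(im[100:265,310:510],None,fx=3.5,fy=3.5,interpolation=cv2.INTER_CUBIC))
E
python3 m.py
```

```text
orange
[434.3 -78.6  11.   11.8   2.5]
[495.5 -71.5   8.2  13.    4.5]
[422.1  15.8  10.4  11.7   2.6]
[483.2  24.7   9.1  10.7   4.3]
label blue+white
b ((478.2339172363281, -123.56002807617188), (19.369709014892578, 69.70818328857422), 7.1862897872924805)
plate ((606.4478149414062, -257.96575927734375), (204.50982666015625, 127.29174041748047), 2.9166228771209717)
dark ((573.2482299804688, -304.1874694824219), (28.838237762451172, 70.03829193115234), 41.024566650390625) (394, 230, 31, 32)
packdark ((460.72430419921875, -119.20927429199219), (63.11163330078125, 94.40025329589844), 7.467435359954834) (320, 100, 48, 66)
```

View pics/c1.png

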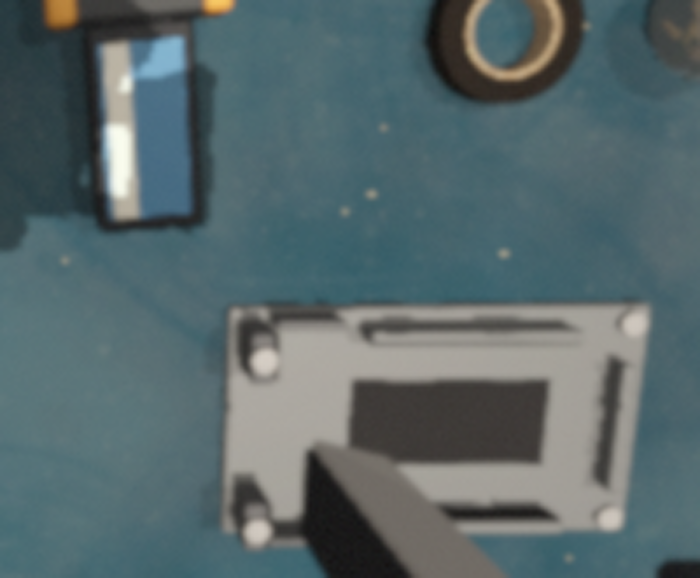

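The crop shows the pack (top 90–207,20–225), the plate corners TL(230,305) TR(650,303) BR(622,530) BL(222,530), and white-capped cheeks at (264,360) and (257,530).

Run:
```python
from h import *
import pickle
c=pickle.load(open('pics/w1.pkl','rb'))
f=lambda x,y,z:(onz(c,310+x/3.5-.35,100+y/3.5-.35,z)*1000)[:2].round(1)
for n,x,y,z in [('TL',230,305,.008),('TR',650,303,.008),('BR',622,530,.008),('BL',222,530,.008),('sTR',634,324,.01),('sBR',610,518,.01),('cheekT',264,360,.041),('cheekB',257,530,.041),('padTL',352,380,.008),('padTR',549,380,.008),('padBR',543,463,.008),('padBL',349,462,.008),('railT l',375,333,.028),('railTr',580,340,.028),('lipT',608,355,.022),('lipB',598,487,.022),('label',145,130,.03)]: print(n,f(x,y,z))
s=robot.get_calibration('scene')
g=lambda x,y,z:(onz(s,225+x/3.4-.35,140+y/3.4-.35,z)*1000)[:2].round(1)
for n,x,y,z in [('near',530,487,.008),('BR',635,568,.008),('far L',672,353,.008),('far R',772,430,.008),('chL',553,468,.041),('chR',628,530,.041),('vv corner',445,302,0),('vvknob',410,290,.03),('lab1a',52,160,.042),('lab1b',128,120,.042),('lab1c',147,152,.042),('lab1d',75,192,.042),('lab2a',100,222,.042),('lab2b',178,182,.042),('lab2c',197,208,.042),('lab2d',122,252,.042)]: print(n,g(x,y,z))
```

```text
TL [ 516.2 -200. ]
TR [ 702.9 -191.3]
BR [ 708.7 -299.4]
BL [ 521.4 -307.2]
sTR [ 696.3 -200.7]
sBR [ 701.  -292.9]
cheekT [ 526.1 -216.7]
cheekB [ 530. -293.]
padTL [ 574.3 -232.2]
padTR [ 663.4 -228.5]
padBR [ 666.7 -268. ]
padBL [ 577.2 -271.2]
railT l [ 575.6 -205.9]
railTr [ 664.  -205.3]
lipT [ 680.4 -212.7]
lipB [ 686.1 -273.7]
label [ 471.1 -124.7]
near [ 515.2 -204. ]
BR [ 526.7 -308.7]
far L [ 702.1 -192.9]
far R [ 707.1 -299. ]
chL [ 526.2 -214.5]
chR [ 531.  -290.9]
vv corner [594.3 -20.3]
vvknob [564.2  -4.8]
lab1a [406.2 318.8]
lab1b [489.8 312.3]
lab1c [479.4 268. ]
lab1d [400.2 272.8]
lab2a [397.1 229.1]
lab2b [479.2 219.8]
lab2c [473.6 184. ]
lab2d [392.1 188.4]
```

Request:
{"method": "move_arm", "body": {
  "motion": [0, 0, -0.117, 0, 0, 0, 1, 0, 0, 0, 0.2, 0.243, 0, 1, 0, 0, 0, 0.2, 0.243, 0, 1, 0, 0, 0, 0, 0, 0.35, 1, 0, 0, 0, 0, 0, 0.35, 1, 0, 0, 0, 0, 0, 0.35, 1, 0, 0, 0, 0, 0, 0.35, 1, 0, 0, 0, 0, 0, 0.35, 1, 0, 0, 0, 0, 0, 0.35, 1, 0, 0, 0, 0, 0, 0.35, 1, 0, 0, 0, 0, 0, 0.2, 1, 0, 0, 0, 0, 0, 0, 1]
}}

```text
time: 3.25
tool_pos: [0.468, -0.1325, 0.0307]
ee_rot: [-3.131, -0.006, 1.699]
wrist_force: [-1.2, 0.2, -0.7]
width: 0.0941
finger_force: 0.0
```

Request:
{"method": "move_arm", "body": {
  "motion": [0, 0, 0, 0, 0, 0.1, 1, 0, 0, 0, 0, 0, 0, 1]
}}

```text
time: 3.42
tool_pos: [0.4725, -0.1344, 0.0263]
ee_rot: [-3.142, 0.0, 1.701]
wrist_force: [0.8, -0.3, 0.2]
width: 0.0942
finger_force: 0.0
```

Request:
{"method": "move_arm", "body": {
  "motion": [0, 0, 0, 0, 0, 0.15, 1, 0, 0, 0, 0, 0, 0, 0.5, 0, 0, 0, 0, 0, 0, 0, 0, 0, 0, 0, 0, 0, 0, 0, 0, 0, 0, 0, 0, 0, 0, 0, 0, 0, 0, 0, 0, 0, 0, 0, 0, 0, 0, 0, 0, 0, 0, 0, 0, 0, 0]
}}

```text
time: 4.08
tool_pos: [0.4726, -0.1344, 0.0119]
ee_rot: [3.141, 0.0, 1.702]
wrist_force: [0.6, 0.0, -0.1]
width: 0.051
finger_force: 0.0
```

Request:
{"method": "move_arm", "body": {
  "motion": [0, 0, 0, 0, 0, 0, 0, 0, 0, 0, 0, 0, 0, 0, 0, 0, 0, 0, 0, 0, 0, 0, 0, 0, 0, 0, 0, 0]
}}

```text
time: 4.42
tool_pos: [0.4726, -0.1343, 0.0117]
ee_rot: [3.141, 0.0, 1.702]
wrist_force: [-0.3, -0.4, 0.9]
width: 0.0441
finger_force: 30.0
```

```bash
cat >> h.py <<'E'
def orange(im,roi=(0,0,640,400)):
    h=cv2.cvtColor(im,cv2.COLOR_RGB2HSV); m=cv2.inRange(h,(8,150,110),(28,255,255)); x0,y0,x1,y1=roi
    n,l,s,ce=cv2.connectedComponentsWithStats(m); return [(ce[i].round(1),s[i][4]) for i in range(1,n) if s[i][4]>40 and x0<ce[i][0]<x1 and y0<ce[i][1]<y1]
E
python3 -c "
from h import *
c,im=snap('wrist','g1');print(orange(im));o=robot.get_obs();print(o['wrist_torque'])"
```

```text
[(array([258.9, 142.4]), np.int32(536)), (array([383.8, 142.9]), np.int32(543))]
[ 0.04405437 -0.14198183  0.02417182]
```

Request:
{"method": "move_arm", "body": {
  "motion": [0, 0, 0, 0, 0, -0.05, 0, 0, 0, 0, 0, 0, -0.05, 0, 0, 0, 0, 0, 0, -0.05, 0, 0, 0, 0, 0, 0, -0.05, 0, 0, 0, 0, 0, 0, -0.05, 0, 0, 0, 0, 0, 0, 0, 0]
}}

```text
time: 4.97
tool_pos: [0.4732, -0.1347, 0.0379]
ee_rot: [3.14, 0.001, 1.702]
wrist_force: [-0.1, -1.2, -2.4]
width: 0.0434
finger_force: 30.0
```

```bash
python3 -c "
from h import *
c,im=snap('wrist','g2');print(orange(im));o=robot.get_obs();print(o['wrist_torque'],o['wrist_force'])"
```

```text
[(array([258.9, 141.2]), np.int32(544)), (array([383.4, 142.2]), np.int32(513))]
[-0.29348849 -0.16611101  0.01577047] [ 0.9595333   0.09403601 -3.47671556]
```

View pics/g2.png

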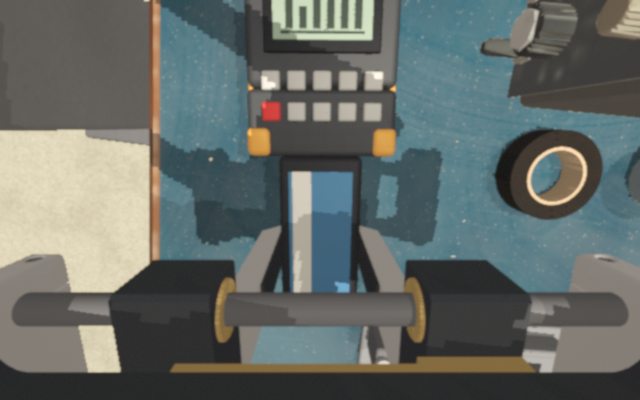

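The pack is held (width 44) and the tester is lifted level, with corners at (259,141) and (383,142), so there's no sag.

Request:
{"method": "move_arm", "body": {
  "motion": [0, 0, 0, 0, 0, -0.15, 0, 0, 0, 0, 0, 0, -0.25, 0, 0, 0, 0, 0, 0, -0.25, 0, 0, 0, 0, 0, 0, -0.25, 0, 0, 0, 0, -0.15, 0.01, 0, 0, 0, 0, 0, -0.25, 0.02, 0, 0, 0, 0, 0, -0.25, 0.02, 0, 0, 0, 0, 0, -0.25, 0.02, 0, 0, 0, 0, 0, -0.2, 0.01, 0, 0, 0, 0, 0, -0.12, 0, 0, 0, 0, 0, 0.06, 0, 0, 0, 0, 0, 0, 0.12, 0, 0, 0, 0]
}}

```text
time: 6.02
tool_pos: [0.4958, -0.2547, 0.1257]
ee_rot: [-3.14, -0.001, 1.556]
wrist_force: [0.1, 0.6, -4.7]
width: 0.0439
finger_force: 30.0
```

Request:
{"method": "move_arm", "body": {
  "motion": [0, 0, 0.15, 0, 0, 0, 0, 0, 0, 0.15, 0, 0, 0, 0, 0, 0, 0.15, 0, 0, 0, 0, 0, 0, 0.15, 0, 0, 0, 0, 0, 0, 0.15, 0, 0, 0, 0, 0, 0, 0.15, 0, 0, 0, 0, 0, 0, 0.15, 0, 0, 0, 0, 0, 0, 0.15, 0, 0, 0, 0, 0, 0, 0.15, 0, 0, 0, 0, 0, 0, 0.15, 0, 0, 0, 0, 0, 0, 0.15, 0, 0, 0, 0, 0, 0, 0.15, 0, 0, 0, 0]
}}

```text
time: 7.02
tool_pos: [0.4956, -0.2533, 0.1258]
ee_rot: [-3.14, 0.002, 0.141]
wrist_force: [0.5, -0.6, -3.8]
width: 0.0437
finger_force: 30.0
```

Request:
{"method": "move_arm", "body": {
  "motion": [0, 0, 0.1, 0, 0, 0, 0, 0, 0, 0.03, 0, 0, 0, 0, 0, 0, 0, 0, 0, 0, 0, 0, 0, 0, 0, 0, 0, 0]
}}

```text
time: 7.35
tool_pos: [0.4959, -0.2538, 0.1262]
ee_rot: [-3.141, 0.001, 0.046]
wrist_force: [-0.5, 0.3, -4.6]
width: 0.0438
finger_force: 30.0
```

Run:
```python
from h import *
c,im=snap('wrist','g3');print(orange(im));o=robot.get_obs();print(o['time'],o['tool_pos'],o['ee_rot'],o['width'],o['joint_positions'])
# orange corners -> tester axis in tool frame, at height tcp+0.038-0.0117
for p,a in orange(im): print(onz(c,*p,o['tool_pos'][2]-.0117+.033)*1000)
c,im=snap('scene','g4');
t=(o['tool_pos'][0]+.2,-.25)
for p,a in orange(im): print('s',p,a)
```

```text
[(array([255.3, 145.4]), np.int32(146)), (array([383.7, 141.1]), np.int32(121))]
7.4 [ 0.49601324 -0.25384376  0.12621006] [-3.14098264e+00  6.48256406e-04  4.59309760e-02] 0.04401488940478041 [-5.74848890e-01  1.32451176e-01  1.47878169e+00  1.19223344e-04
  1.53124192e+00  9.50011891e-01]
[ 552.65886251 -218.82741886  147.5100592 ]
[ 557.81783408 -283.57231696  147.5100592 ]
s [294.1  10.3] 150
s [370.6  35.9] 65
s [365.9  47.1] 84
s [623.1  49.3] 50
s [241.4  95.8] 1018
s [323.3  84. ] 114
s [348.9 100. ] 83
s [190.1 118.1] 428
s [493.2 125.2] 489
s [372.7 118.5] 44
s [383.5 125.9] 43
s [247.7 222.8] 50
s [461.6 240.8] 43
s [441.1 250.9] 49
s [284. 264.] 49
s [482.3 268.5] 41
s [501.7 277. ] 49
s [356.5 340.3] 178
s [396.7 382.6] 99
s [461.7 389.7] 432
```

Request:
{"method": "move_arm", "body": {
  "motion": [0, 0, 0, 0.008, 0.012, 0.2, 0, 0, 0, 0, 0, 0, 0.25, 0, 0, 0, 0, 0, 0, 0.2, 0, 0, 0, 0, 0, 0, 0.1, 0, 0, 0, 0, 0, 0, 0, 0, 0, 0, 0, 0, 0, 0, 0]
}}

```text
time: 7.95
tool_pos: [0.497, -0.2553, 0.0514]
ee_rot: [-3.141, 0.001, 0.045]
wrist_force: [-0.2, 0.5, -2.8]
width: 0.0439
finger_force: 30.0
```

Run:
```python
from h import *
c,im=snap('scene','g5'); o=robot.get_obs();print(o['time'],o['tool_pos'],o['ee_rot'])
cv2.imwrite('pics/g5c.png',cv2.resize(cv2.cvtColor(im,cv2.COLOR_RGB2BGR)[200:340,340:500],None,fx=4,fy=4,interpolation=cv2.INTER_CUBIC))
```

```text
8.0 [ 0.49784477 -0.25583911  0.05266812] [ 3.14040247e+00 -1.66746987e-03  4.46288588e-02]
```

View pics/g5c.png

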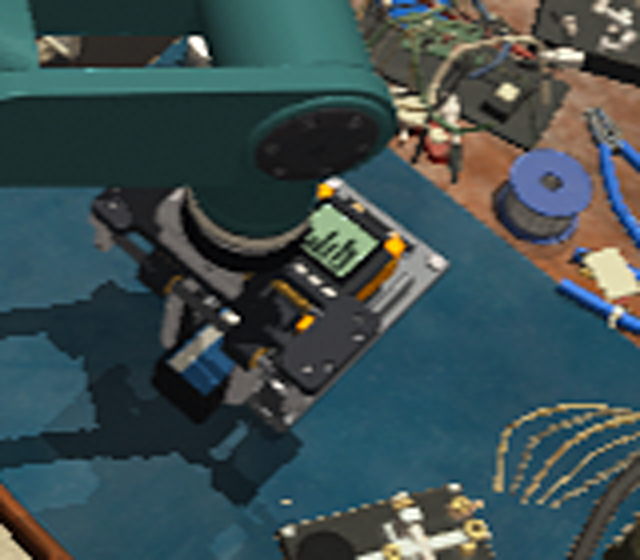

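The tester hangs aligned over the cradle, between the rails, with the far end lip still visible. I'm lowering it.

Request:
{"method": "move_arm", "body": {
  "motion": [0, 0, 0, 0, 0, 0.1, 0, 0, 0, 0, 0, 0, 0.08, 0, 0, 0, 0, 0, 0, 0.06, 0, 0, 0, 0, 0, 0, 0.04, 0, 0, 0, 0, 0, 0, 0.02, 0, 0, 0, 0, 0, 0, 0, 0, 0, 0, 0, 0, 0, 0, 0]
}}

```text
time: 8.58
tool_pos: [0.4973, -0.2556, 0.022]
ee_rot: [3.141, -0.001, 0.044]
wrist_force: [-2.1, -0.4, -0.7]
width: 0.0435
finger_force: 30.0
```

Request:
{"method": "move_arm", "body": {
  "motion": [0, 0, 0, 0, 0, 0.012, 0, 0, 0, 0, 0, 0, 0, 0, 0, 0, 0, -0.04, 0, 0, 0, 0, 0, 0, -0.04, 0, 0, 0, 0, 0, 0, -0.03, 0, 0, 0, 0, 0, 0, -0.02, 0, 0, 0, 0, 0, 0, -0.02, 0, 0, 0]
}}

```text
time: 9.17
tool_pos: [0.4828, -0.2563, 0.021]
ee_rot: [3.141, -0.003, 0.044]
wrist_force: [3.0, 0.1, 1.0]
width: 0.044
finger_force: 30.0
```

Request:
{"method": "move_arm", "body": {
  "motion": [0, 0, 0, -0.02, 0, 0, 0, 0, 0, 0, -0.02, 0, 0, 0, 0, 0, 0, -0.02, 0, 0, 0, 0, 0, 0, 0, 0, 0, 0]
}}

```text
time: 9.5
tool_pos: [0.4799, -0.2564, 0.0211]
ee_rot: [3.14, -0.009, 0.044]
wrist_force: [10.9, 0.6, -2.6]
width: 0.0436
finger_force: 30.0
```

Request:
{"method": "move_arm", "body": {
  "motion": [0, 0, 0, -0.03, 0, 0, 0, 0, 0, 0, -0.03, 0, 0, 0, 0, 0, 0, -0.03, 0, 0, 0, 0, 0, 0, 0, 0, 0, 0]
}}

```text
time: 9.83
tool_pos: [0.4664, -0.2567, 0.0205]
ee_rot: [3.141, 0.001, 0.045]
wrist_force: [-2.4, -0.3, 3.1]
width: 0.0438
finger_force: 30.0
```

Request:
{"method": "move_arm", "body": {
  "motion": [0, 0, 0, -0.05, 0, 0, 0, 0, 0, 0, -0.05, 0, 0, 0, 0, 0, 0, -0.05, 0, 0, 0, 0, 0, 0, -0.05, 0, 0, 0, 0, 0, 0, -0.05, 0, 0, 0, 0, 0, 0, -0.05, 0, 0, 0, 0, 0, 0, -0.05, 0, 0, 0, 0, 0, 0, 0, 0, 0, 0]
}}

```text
time: 10.5
tool_pos: [0.4305, -0.258, 0.0197]
ee_rot: [-3.141, 0.002, 0.044]
wrist_force: [0.0, 0.5, -1.9]
width: 0.0438
finger_force: 30.0
```

Run:
```python
from h import *
c,im=snap('wrist','p1'); o=robot.get_obs();print(o['time'],o['tool_pos'],o['ee_rot'],o['wrist_force'])
```

```text
10.55 [ 0.43124049 -0.25811714  0.01990614] [-3.14111641e+00  9.07268180e-04  4.37472855e-02] [ 0.05344983 -0.37286313 -1.63733585]
```

View pics/p1.png

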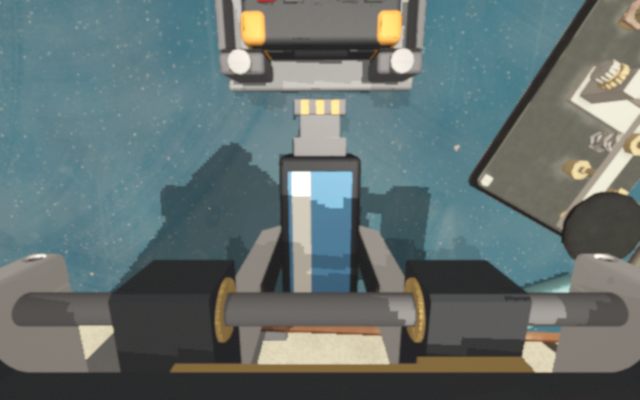

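The pack is out with its tongue showing at (320,100). The front edge is still on row 157, so it hasn't slipped, and the tester sits behind the cheeks. Next I go to the charger.

Request:
{"method": "move_arm", "body": {
  "motion": [0, 0, 0, 0, 0, -0.2, 0, 0, 0, 0, 0, 0, -0.35, 0, 0, 0, 0, 0, 0, -0.35, 0, 0, 0, 0, 0, 0, -0.35, 0, 0, 0, 0, 0, 0, -0.35, 0, 0, 0, 0, 0, 0, -0.3, 0, 0, 0, 0, 0, -0.15, -0.1, 0, 0, 0, 0, -0.03, -0.3, 0, 0, 0, 0, 0, -0.03, -0.37, 0, 0, 0, 0, 0, -0.03, -0.37, 0, 0, 0, 0, 0, -0.03, -0.37, 0, 0, 0, 0, 0, -0.03, -0.37, 0, 0]
}}

```text
time: 11.55
tool_pos: [0.4072, -0.0636, 0.2188]
ee_rot: [-3.14, 0.002, 0.044]
wrist_force: [0.6, -0.5, -2.7]
width: 0.0438
finger_force: 30.0
```

Request:
{"method": "move_arm", "body": {
  "motion": [0, 0, 0, -0.03, -0.37, 0, 0, 0, 0, 0, -0.03, -0.37, 0, 0, 0, 0, 0, -0.03, -0.37, 0, 0, 0, 0, 0, -0.03, -0.37, 0, 0, 0, 0, 0, -0.03, -0.37, 0, 0, 0, 0, 0, -0.03, -0.37, 0, 0, 0, 0, 0, -0.03, -0.37, 0, 0, 0, 0, 0, -0.03, -0.37, 0, 0, 0, 0, 0, -0.03, -0.4, 0, 0, 0, 0, 0.1, -0.03, -0.2, 0, 0, 0, 0, 0.06, 0, 0, 0, 0, 0, 0, 0, 0, 0, 0, 0]
}}

```text
time: 12.55
tool_pos: [0.3609, 0.2896, 0.2185]
ee_rot: [3.14, 0.003, -0.078]
wrist_force: [-0.9, -0.6, -2.3]
width: 0.0438
finger_force: 30.0
```

Run:
```python
from h import *
import pickle
c,im=snap('wrist','q1'); pickle.dump(c,open('pics/q1.pkl','wb')); o=robot.get_obs();print(o['time'],o['tool_pos'],o['ee_rot'],o['joint_positions'])
cv2.imwrite('pics/q1c.png',cv2.resize(cv2.cvtColor(im,cv2.COLOR_RGB2BGR)[0:250,60:460],None,fx=2,fy=2,interpolation=cv2.INTER_CUBIC))
```

```text
12.6 [0.36135724 0.28877086 0.21878548] [ 3.13993544e+00  2.32590193e-03 -7.80905429e-02] [ 5.51518087e-01 -1.09121395e-01  1.53901252e+00  3.04116996e-05
  1.71455727e+00  2.20040734e+00]
```

View pics/q1c.png

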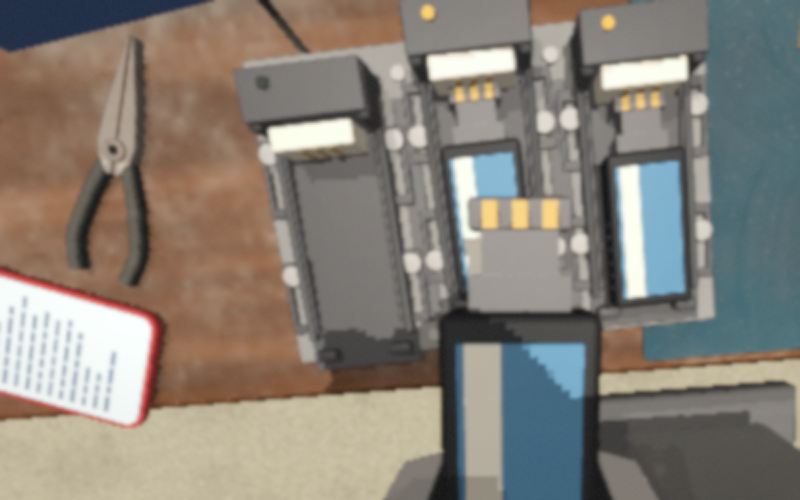

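The picture shows the free well on the left: cream block (268–368,120–160), floor (290–410,150–360) and front stops near (330,355) and (402,347). Wells a and b are to the right of it. The tray is shifted towards the robot compared with its neighbours.

```bash
cat > n.py <<'E'
from h import *
import pickle
c=pickle.load(open('pics/q1.pkl','rb')); im=cv2.cvtColor(cv2.imread('pics/q1.png'),cv2.COLOR_BGR2RGB); hsv=cv2.cvtColor(im,cv2.COLOR_RGB2HSV)
f=lambda x,y,z:(onz(c,60+x/2-.25,y/2-.25,z)*1000)[:2].round(1)
roi=np.zeros(im.shape[:2],np.uint8); roi[0:160,170:420]=1
def comp(m,z,amin=100):
    cs,_=cv2.findContours(m*roi,cv2.RETR_EXTERNAL,cv2.CHAIN_APPROX_NONE)
    for k in cs:
        if cv2.contourArea(k)<amin: continue
        P=np.array([onz(c,*p[0],z)[:2]*1000 for p in k],np.float32); (x,y),s,a=cv2.minAreaRect(P)
        print(cv2.boundingRect(k),np.round([x,y,*s,a],1), cv2.boxPoints(cv2.minAreaRect(P)).round(0).tolist())
print('blue');comp(cv2.inRange(hsv,(98,90,110),(112,255,255)),.042)
print('cream');comp(((im.min(2)>165)&(im[...,0]>im[...,2].astype(int)+8)).astype(np.uint8),.05,60)
print('amber');comp(cv2.inRange(hsv,(15,150,150),(30,255,255)),.05,10)
for n,x,y,z in [('stopL',330,355,.023),('stopR',402,347,.023),('block c',318,137,.05),('packb tail L',613,305,.042),('tailR',690,297,.042),('frontR',685,150,.042),('frontL',608,160,.042),('railTL',245,65,.006),('railBR',713,315,.006),('railBL',303,360,.006)]: print(n,f(x,y,z))
g=cv2.cvtColor(im,cv2.COLOR_RGB2GRAY)
for r in (95,110,125,140,155): print(r,g[r,190:275].tolist())
print('col'); 
for x in (224,227,260): print(x,g[120:190,x].tolist())
print('colBlock');print([im[r,213].tolist() for r in range(50,90,2)])
# held pack tip
p=f(520,198,.2188-.0117+.022);o=np.array([361.4,288.8]);y=-.078;print('tip in tool',(p-o)@[np.cos(y),np.sin(y)],(p-o)@[np.sin(y),-np.cos(y)])
E
python3 n.py
```

```text
blue
(381, 81, 21, 67) [434.3 202.9  70.6  20.2   1.8] [[399.0, 212.0], [399.0, 192.0], [470.0, 194.0], [469.0, 214.0]]
cream
(410, 140, 6, 19) [395.4 182.1   5.6  19.9  89.5] [[385.0, 179.0], [405.0, 179.0], [405.0, 185.0], [385.0, 185.0]]
(372, 83, 10, 66) [433.7 221.2  69.    7.9   0.9] [[399.0, 225.0], [399.0, 217.0], [468.0, 218.0], [468.0, 226.0]]
(408, 80, 6, 20) [458.2 183.8  19.5   4.5   3.2] [[448.0, 186.0], [449.0, 181.0], [468.0, 182.0], [468.0, 187.0]]
(288, 79, 13, 57) [450.  308.6  58.3   8.8   0.7] [[421.0, 313.0], [421.0, 304.0], [479.0, 305.0], [479.0, 313.0]]
(264, 62, 9, 11) [492.4 333.    8.5   9.8  85.6] [[487.0, 329.0], [497.0, 328.0], [498.0, 337.0], [488.0, 338.0]]
(190, 60, 47, 22) [495.8 391.7  16.1  51.2   8.8] [[484.0, 416.0], [492.0, 365.0], [508.0, 368.0], [500.0, 418.0]]
(329, 55, 8, 11) [494.  265.    7.3   9.7  85.9] [[489.0, 262.0], [499.0, 261.0], [499.0, 268.0], [489.0, 269.0]]
(340, 54, 9, 11) [494.  252.9   8.4   9.7  86.4] [[489.0, 249.0], [499.0, 248.0], [499.0, 257.0], [489.0, 257.0]]
(253, 31, 10, 9) [523.6 340.1   9.4   7.5  85.6] [[520.0, 
[... 3398 characters left out ...]
60 [80, 80, 81, 81, 81, 85, 92, 100, 106, 108, 106, 105, 106, 106, 107, 108, 109, 108, 107, 106, 105, 104, 104, 101, 99, 99, 100, 102, 103, 104, 102, 97, 97, 101, 107, 110, 109, 107, 103, 102, 107, 113, 114, 109, 88, 75, 71, 70, 69, 66, 61, 63, 72, 76, 71, 63, 57, 58, 64, 67, 65, 60, 59, 64, 68, 68, 67, 71, 72, 71]
colBlock
[[129, 126, 122], [128, 125, 121], [128, 126, 122], [120, 117, 114], [71, 69, 68], [95, 93, 86], [229, 227, 213], [252, 255, 239], [252, 255, 239], [252, 255, 239], [253, 255, 238], [247, 247, 230], [181, 173, 156], [109, 93, 71], [110, 98, 81], [80, 76, 71], [93, 92, 89], [104, 102, 100], [110, 108, 105], [116, 113, 110]]
tip in tool 81.12155253862151 -0.3220461514672497
```

```bash
cat > k.py <<'E'
exec(open('n.py').read().split("print('blue')")[0])
g=cv2.cvtColor(im,cv2.COLOR_RGB2GRAY)
def dot(x,y):
    u,v=int(60+x/2),int(y/2); w=im[v-7:v+8,u-7:u+8].min(2).astype(float); m=w>150; yy,xx=np.nonzero(m); return u-7+xx.mean(),v-7+yy.mean(),m.sum()
D={k:dot(*k) for k in [(265,155),(395,138),(290,275),(412,262),(418,135),(545,120),(434,260),(580,244),(568,118),(699,103),(702,230)]}
for k,d in D.items(): print(k,np.round(d,1),(onz(c,d[0],d[1],.012)*1000)[:2].round(1))
for r,a,b in [(95,207,256),(110,209.7,258),(125,212,260),(140,215.5,263),(155,218,265)]:
    A=onz(c,a,r,.012)*1000;B=onz(c,b,r,.012)*1000; print('rim',A[:2].round(1),B[:2].round(1),((A+B)/2)[:2].round(1))
E
python3 k.py
python3 - <<'E'
from h import *
c,im=snap('side','side2')
o=robot.get_obs();print(o['time'],o['tool_pos'])
E
```

```text
(265, 155) [194.4  75.4  99. ] [497.  425.3]
(395, 138) [257.3  69.   85. ] [498.2 350.9]
(290, 275) [205.  137.2  67. ] [425.8 424.6]
(412, 262) [266.3 130.9  84. ] [427.5 348.9]
(418, 135) [268.3  67.2  94. ] [499.2 337.9]
(545, 120) [332.1  59.8  95. ] [501.3 263.3]
(434, 260) [276.7 129.3  83. ] [428.4 336. ]
(580, 244) [349.3 121.2  89. ] [431.  247.2]
(568, 118) [343.9  58.8  91. ] [501.4 249.6]
(699, 103) [409.   51.4  77. ] [503.4 174.4]
(702, 230) [411.  114.6  81. ] [433.  172.5]
rim [474.3 414.1] [469.8 356.1] [472.  385.1]
rim [457.1 413.7] [452.6 355.9] [454.8 384.8]
rim [439.6 413.8] [435.  355.7] [437.3 384.7]
rim [421.5 412.4] [417.  354.2] [419.2 383.3]
rim [403.1 412.2] [398.6 354. ] [400.9 383.1]
12.65 [0.36177288 0.28823147 0.21906688]
```

Request:
{"method": "move_arm", "body": {
  "motion": [0, 0, -0.131, 0, 0, 0, 0, 0, 0, 0, 0.085, -0.316, 0, 0, 0, 0, 0, 0.085, -0.316, 0, 0, 0, 0, 0, 0.085, -0.316, 0, 0, 0, -0.067, 0, 0, 0, 0.3, 0, 0, 0, 0, 0, 0, 0.35, 0, 0, 0, 0, 0, 0, 0.3, 0, 0, 0, 0, 0, 0, 0.2, 0, 0, 0, 0, 0, 0, 0, 0, 0, 0, 0, 0, 0, 0, 0, 0, 0, 0, 0, 0, 0, 0]
}}

```text
time: 13.57
tool_pos: [0.3829, 0.3836, 0.1071]
ee_rot: [-3.14, 0.05, 0.021]
wrist_force: [-0.0, 0.7, -1.1]
width: 0.0438
finger_force: 30.0
```

Run:
```python
from h import *
import pickle
c,im=snap('wrist','r1'); pickle.dump(c,open('pics/r1.pkl','wb')); o=robot.get_obs();print(o['time'],o['tool_pos'],o['ee_rot'],o['joint_positions'],o['wrist_force'])
cv2.imwrite('pics/r1c.png',cv2.resize(cv2.cvtColor(im,cv2.COLOR_RGB2BGR)[0:260,160:480],None,fx=2.3,fy=2.3,interpolation=cv2.INTER_CUBIC))
# bright screw dots and cream block
m=((im.min(2)>150)).astype(np.uint8); n,l,s,ce=cv2.connectedComponentsWithStats(m)
for i in range(1,n):
    if s[i][4]>50 and ce[i][1]<260: print(s[i],ce[i].round(1),(onz(c,*ce[i],.014)*1000)[:2].round(1),(onz(c,*ce[i],.05)*1000)[:2].round(1))
```

```text
13.6167 [0.38318947 0.38400959 0.1078689 ] [-3.13898413  0.04903218  0.02127211] [0.66153197 0.13643046 1.51238174 0.03140262 1.5305745  2.20926426] [-0.46445721  1.14868827 -1.93190141]
[ 415    3   66   18 1128] [446.3  11.5] [534.  289.1] [524.  301.9]
[  0   4  62  16 240] [32.2 11.3] [527.5 608.2] [518.4 578.3]
[367   6  10  12  92] [371.9  11.6] [532.7 346.3] [522.9 351.5]
[ 542   24   67   19 1050] [574.5  33.4] [521.  186.7] [512.8 213.1]
[ 285   45   63   18 1128] [315.9  53.5] [502.4 388.9] [496.6 388.3]
[374  53  12  16 143] [380.   60.6] [498.2 337.5] [493.  343.8]
[469  53  10  14 108] [473.4  59.6] [500.5 262.7] [495. 279.]
[485  53  11  14 126] [490.2  59.3] [501.  249.3] [495.5 267.4]
[581  53   9  13  66] [585.2  59.1] [502.8 173.4] [497.  201.7]
[264  55  12  15 128] [269.8  61.8] [495.5 425.9] [490.7 420.4]
[359  55  10  13 117] [363.2  60.9] [497.8 350.9] [492.6 355.4]
[ 408   83   22   94 1355] [418.4 128.8] [445.7 300.7] [447.5 311.9]
[ 518  102   30   91 1276] [532.5 146.4] [433.  200.4] [436.5 225.1]
[    0   106   171   131 12127] [ 81.  172.1] [401.9 595.6] [409.6 567.4]
[356 143  10  13  98] [360.6 148.8] [427.8 348.9] [432.  353.7]
[371 143  11  13 107] [376.4 148.8] [428.1 335.2] [432.3 341.8]
[459 143   9  11  82] [462.8 148. ] [430.4 260.5] [434.2 277.1]
[474 142  10  12  94] [478.4 147.7] [430.8 247. ] [434.7 265.4]
```

Request:
{"method": "move_arm", "body": {
  "motion": [0, 0, -0.01, 0, -0.022, 0.1, 0, 0, 0, 0, 0, 0, 0.2, 0, 0, 0, 0, 0, 0, 0.2, 0, 0, 0, 0, 0, 0, 0.12, 0, 0, 0, 0, 0, 0, 0, 0, 0, 0, 0, 0, 0, 0, 0]
}}

```text
time: 14.12
tool_pos: [0.3784, 0.3855, 0.0433]
ee_rot: [3.142, 0.053, 0.03]
wrist_force: [0.2, 1.1, -1.4]
width: 0.0439
finger_force: 30.0
```

Request:
{"method": "move_arm", "body": {
  "motion": [0, 0, 0, 0, 0, 0.043, 0, 0, 0, 0, 0.06, 0, 0, 0, 0, 0, 0, 0.06, 0, 0, 0, 0, 0, 0, 0.06, 0, 0, 0, 0, 0, 0, 0.04, 0, 0, 0, 0, 0, 0, 0.02, 0, 0, 0, 0, 0, 0, 0, 0, 0, 0]
}}

```text
time: 14.7
tool_pos: [0.403, 0.3863, 0.0379]
ee_rot: [-3.141, 0.052, 0.029]
wrist_force: [-0.1, 0.0, -3.0]
width: 0.0437
finger_force: 30.0
```

Request:
{"method": "move_arm", "body": {
  "motion": [0, 0, 0, 0.02, 0, 0, 0, 0, 0, 0, 0.02, 0, 0, 0, 0, 0, 0, 0, 0, 0, 0, 0, 0, 0, 0, 0, 0, 0]
}}

```text
time: 15.03
tool_pos: [0.4062, 0.3864, 0.0376]
ee_rot: [-3.141, 0.053, 0.029]
wrist_force: [-0.8, 0.1, -1.8]
width: 0.044
finger_force: 30.0
```

Request:
{"method": "move_arm", "body": {
  "motion": [0, 0, 0, 0.02, 0, 0, 0, 0, 0, 0, 0, 0, 0, 0, 0, 0, 0, 0, 0, 0, 0]
}}

```text
time: 15.28
tool_pos: [0.4081, 0.3864, 0.0375]
ee_rot: [-3.141, 0.053, 0.03]
wrist_force: [-0.5, 0.1, -2.0]
width: 0.0439
finger_force: 30.0
```

Request:
{"method": "move_arm", "body": {
  "motion": [0, 0, 0, 0.02, 0, 0, 0, 0, 0, 0, 0, 0, 0, 0, 0, 0, 0, 0, 0, 0, 0]
}}

```text
time: 15.53
tool_pos: [0.4093, 0.3865, 0.0373]
ee_rot: [-3.142, 0.055, 0.03]
wrist_force: [-2.9, 0.3, -0.2]
width: 0.0436
finger_force: 30.0
```

Request:
{"method": "move_arm", "body": {
  "motion": [0, 0, 0, 0.025, 0, 0, 0, 0, 0, 0, 0.025, 0, 0, 0, 0, 0, 0, 0, 0, 0, 0, 0, 0, 0, 0, 0, 0, 0]
}}

```text
time: 15.87
tool_pos: [0.414, 0.3866, 0.0371]
ee_rot: [-3.142, 0.056, 0.03]
wrist_force: [-6.3, -0.6, 1.5]
width: 0.0433
finger_force: 30.0
```

Request:
{"method": "move_arm", "body": {
  "motion": [0, 0.034, 0, 0.008, 0, 0.02, 0, 0, 0.034, 0, 0, 0, 0.02, 0, 0, 0, 0, 0, 0, 0.02, 0, 0, 0, 0, 0, 0, 0.02, 0, 0, 0, 0, 0, 0, 0.02, 0, 0, 0, 0, 0, 0, 0, 0, 0, 0, 0, 0, 0, 0, 0]
}}

```text
time: 16.45
tool_pos: [0.4145, 0.3868, 0.0271]
ee_rot: [-3.141, 0.002, 0.03]
wrist_force: [-7.6, 0.1, 1.0]
width: 0.0435
finger_force: 30.0
```

Request:
{"method": "move_arm", "body": {
  "motion": [0, 0, 0, 0, 0, 0.015, 0, 0, 0, 0, 0, 0, 0.01, 0, 0, 0, 0, 0, 0, 0.01, 0, 0, 0, 0, 0, 0, 0, 0, 0, 0, 0, 0, 0, 0, 0]
}}

```text
time: 16.87
tool_pos: [0.4147, 0.3869, 0.0244]
ee_rot: [-3.141, 0.002, 0.03]
wrist_force: [-8.1, -1.0, 3.7]
width: 0.0436
finger_force: 30.0
```

Request:
{"method": "move_arm", "body": {
  "motion": [0, 0, 0, -0.01, 0, 0.004, 0, 0, 0, 0, -0.01, 0, 0.004, 0, 0, 0, 0, -0.005, 0, 0, 0, 0, 0, 0, 0, 0, 0, 0, 0, 0, 0, 0, 0, 0, 0]
}}

```text
time: 17.28
tool_pos: [0.4145, 0.3869, 0.024]
ee_rot: [-3.14, -0.003, 0.029]
wrist_force: [-2.0, -0.8, 6.2]
width: 0.0438
finger_force: 30.0
```

Request:
{"method": "move_arm", "body": {
  "motion": [0, 0, 0, 0, 0, 0, 0.62, 0, 0, 0, 0, 0, 0, 0.62, 0, 0, 0, 0, 0, 0, 0.62, 0, 0, 0, 0, 0, 0, 0.62, 0, 0, 0, 0, 0, 0, 0.62]
}}

```text
time: 17.7
tool_pos: [0.4134, 0.3865, 0.0225]
ee_rot: [-3.141, -0.001, 0.029]
wrist_force: [0.6, -0.0, -0.3]
width: 0.0584
finger_force: 0.0
```

Request:
{"method": "move_arm", "body": {
  "motion": [0, 0, 0, 0, 0, -0.1, 0.62, 0, 0, 0, 0, 0, -0.3, 0.62, 0, 0, 0, 0, 0, -0.4, 0.62, 0, 0, 0, 0, 0, -0.4, 0.62, 0, 0, 0, 0, 0, -0.4, 0.62, 0, 0, 0, 0, 0, -0.4, 0.62, 0, 0, 0, -0.3, 0, 0, 0.62, 0, 0, 0, -0.2, 0, 0, 0.62, 0, 0, 0, 0, 0, 0, 0.62]
}}

```text
time: 18.45
tool_pos: [0.361, 0.3857, 0.2258]
ee_rot: [-3.138, -0.003, 0.032]
wrist_force: [0.4, -0.3, -0.1]
width: 0.0585
finger_force: 0.0
```

Run:
```python
from h import *
o=robot.get_obs();print(o['time'],o['tool_pos'],o['ee_rot'],o['wrist_force'])
c,a=snap('wrist','f1'); cs,s=snap('scene','f2'); sd,b=snap('side','f3')
A=cv2.resize(a[0:270,120:520],(800,540))[:, :]
A=cv2.resize(a[0:260,180:500],(480,390)); S=cv2.resize(s[190:340,340:460],(312,390)); B=cv2.resize(b[170:270,280:400],(240,200))
out=np.hstack([A,S]); bot=np.zeros((200,out.shape[1],3),np.uint8); bot[:,:240]=B; bot[:,250:610]=cv2.resize(s[140:240,210:390],(360,200))
cv2.imwrite('pics/final.png',cv2.cvtColor(np.vstack([out,bot]),cv2.COLOR_RGB2BGR))
```

```text
18.45 [0.36104391 0.38567742 0.22576658] [-3.13811993e+00 -2.86739873e-03  3.18639896e-02] [ 0.35510652 -0.26275811 -0.12670667]
```

View pics/final.png

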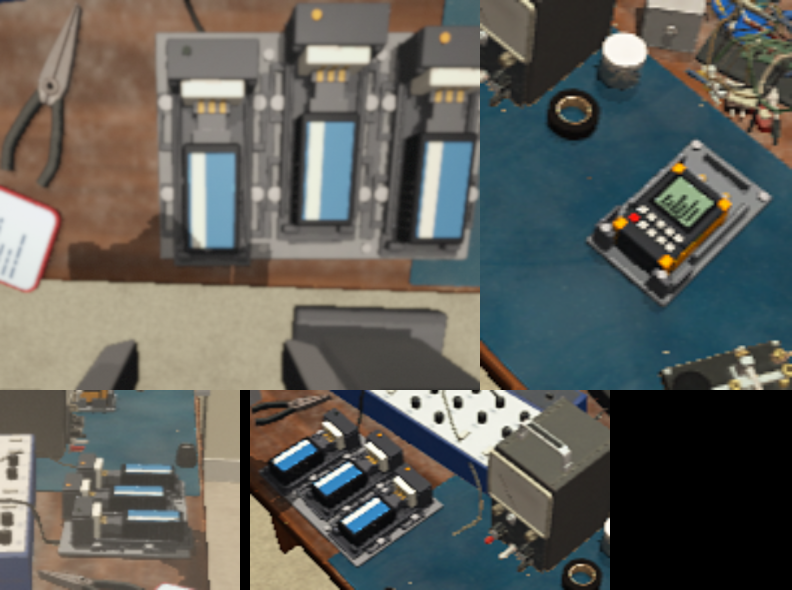

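The pack lies in the free well like its neighbours: tongue under the cream block at (210,90), tail at (215,255). The tester is in the cradle behind the cheeks. One quick check of the numbers first.

Run:
```python
from h import *
for n,z0 in (('wrist',.042),):
    im=cv2.cvtColor(cv2.imread('pics/f1.png'),cv2.COLOR_BGR2RGB); c=robot.get_calibration(n); hsv=cv2.cvtColor(im,cv2.COLOR_RGB2HSV)
    for m,z in ((cv2.inRange(hsv,(98,90,110),(112,255,255)),.042),(((im.min(2)>165)).astype(np.uint8),.05)):
        for k in cv2.findContours(m,cv2.RETR_EXTERNAL,cv2.CHAIN_APPROX_NONE)[0]:
            if 250<cv2.contourArea(k)<3000:
                P=np.array([onz(c,*p[0],z)[:2]*1000 for p in k],np.float32); (x,y),s,a=cv2.minAreaRect(P); print(z,np.round([x,y,*s,a],1),P.min(0).round(1),P.max(0).round(1))
im=cv2.imread('pics/f1.png',0)
for u in (180+int(x/1.5) for x in (193,212,232,305,325,345)): print(u,im[135:185,u].tolist())
```

```text
0.042 [423.6 377.9  69.2  18.7   1.7] [388.7 367.5] [458.  388.3]
0.042 [436.  202.4  69.7  20.6   1.8] [400.9 191.2] [471.1 213.6]
0.042 [447.6 291.4  70.5  20.5   1.7] [412.2 280.4] [483.  302.3]
0.05 [423.2 395.1  67.7  11.3   1.6] [389.4 388.6] [457.1 401.3]
0.05 [436.  223.3  67.   11.    1.8] [402.4 217. ] [469.6 229.5]
0.05 [446.7 310.3  66.8  11.2   1.7] [413.2 303.9] [480.3 316.6]
0.05 [501.3 387.4  10.8  42.5   1.7] [495.3 366. ] [506.7 408.6]
0.05 [513.8 212.6   9.7  43.    1.7] [508.4 191.1] [519.2 234.2]
0.05 [525.6 300.4   9.5  42.3   1.7] [520.2 279.2] [530.3 321.7]
308 [219, 219, 219, 218, 218, 219, 218, 219, 219, 219, 219, 219, 219, 219, 219, 218, 216, 211, 209, 206, 197, 183, 167, 148, 137, 135, 134, 132, 126, 106, 68, 37, 29, 27, 34, 39, 42, 44, 49, 55, 58, 55, 51, 50, 56, 54, 54, 52, 53, 52]
321 [151, 152, 153, 152, 152, 152, 151, 151, 152, 151, 151, 151, 150, 151, 151, 150, 150, 149, 150, 149, 149, 149, 149, 149, 149, 149, 148, 148, 140, 119, 81, 48, 35, 30, 36, 42, 46, 49, 56, 58, 59, 57, 53, 54, 54, 59, 59, 60, 59, 61]
334 [147, 148, 148, 147, 147, 146, 146, 14
[... 203 characters left out ...]
164, 168, 169, 173, 178, 181, 181, 184, 184, 169, 126, 80, 65, 56, 66, 87, 98, 100, 100, 101, 105, 111, 111, 108, 107, 120, 136, 154, 162, 165, 165, 164, 163, 162, 160, 150, 124, 101, 96, 95, 92, 89, 88, 87, 87, 85, 85, 86, 89]
396 [149, 149, 148, 147, 148, 148, 147, 148, 148, 148, 139, 106, 72, 60, 52, 63, 86, 97, 97, 98, 98, 101, 106, 109, 106, 109, 122, 138, 154, 162, 162, 162, 162, 162, 162, 160, 151, 128, 111, 109, 108, 105, 103, 99, 98, 96, 93, 91, 89, 91]
410 [145, 145, 143, 141, 139, 139, 138, 136, 136, 136, 126, 96, 66, 56, 50, 61, 84, 95, 93, 86, 84, 92, 100, 105, 113, 131, 151, 159, 160, 160, 162, 161, 161, 161, 161, 159, 149, 127, 108, 100, 98, 99, 99, 98, 95, 90, 88, 88, 90, 91]
```

The spacing from block to label is 77.7 mm, against 77.8 and 78.0 mm on the two neighbours, and the block is pushed back about 4 mm, so the pack is seated. I'm handing the job in.

```bash
python3 -c "
from bench import robot
print(robot.close_job())"
```

```text
the job is handed in; nothing more can be done
None
```

The job is handed in at about 18.5 s of the 51 s allowed: the tester is lying in the cradle behind its cheeks, and the flat pack is seated in the free well with its contact block pushed back about 4 mm; the hand-in returned no verdict.

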